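# Sort the checked trinket boxes into their keyed nests

## Task

Three sample trinket boxes stand on the studio table: put the one with the round tag on its lid into the pass nest (the one with the round badge) and the one with the bar-shaped tag into the reject nest (with the bar badge), each upright and fully home: the slot hidden underneath has to be turned into line with the key bar of the nest, found by feel, before the box drops in. Leave the box without a tag, the can and the stapler where they are.

Things in the scene. Friction and masses are not known exactly. Their poses are not given: they have to be found in the camera images.
- passed_mid (a point): closed round box of dark turned wood, upright, 52 mm diameter, 56 mm high, about 0.2 kg, gripped across its sides; on its lid a round white tag, 30 mm diameter, 2 mm thick: passed. This point: its centre, 28 mm up; z up, -x to the small brass clasp sticking out 4 mm. Underneath, a straight slot right across, 14 mm wide, 10 mm deep, runs roughly from clasp to opposite side, up to 15 degrees off either way (hidden from above, not reported)
- rejected_mid (a point): closed round box of dark turned wood, upright, 52 mm diameter, 56 mm high, about 0.2 kg, gripped across its sides; on its lid a white bar-shaped tag, 44 x 12 mm, 2 mm thick: rejected. This point: its centre, 28 mm up; z up, -x to the small brass clasp sticking out 4 mm. Underneath, a straight slot right across, 14 mm wide, 10 mm deep, runs roughly from clasp to opposite side, up to 15 degrees off either way (hidden from above, not reported)
- unchecked_mid (a point): box of the same make and size with a bare lid (no tag): not checked yet, to be left alone. The point is at its centre, 28 mm above its underside
- pass_nest: fixed pale wooden stand, round, 100 mm in diameter, 12 mm high, with a tongue at its -x side that bears a flat white round badge, 26 mm in diameter. Origin: centre of its underside, z up. On top, central, a shallow round seat: floor 12 mm above the origin, 57 mm inside diameter, rim 5 mm high, 5.5 mm thick
- reject_nest: fixed pale wooden stand, square, 100 x 100 mm, 12 mm high, with a tongue at its -x side that bears a flat white bar-shaped badge, 40 x 11 mm. Origin: centre of its underside, z up. On top, central, a shallow round seat: floor 12 mm above the origin, 57 mm inside diameter, rim 5 mm high, 5.5 mm thick
- pass_nest_home (a point): Pass nest, 40 mm above its origin: where a box's centre is when fully home. A fixed steel key bar (36 x 8 mm, 8 mm high, central) on the seat floor enters the box's slot; it lies along the nest's x, up to 29 degrees off either way (not reported). Until slot meets bar the box is 8 mm too high. With clasp and badge on one side the turn needed is within 45 degrees either way; it drops within about 7
- reject_nest_home (a point): Reject nest, 40 mm above its origin: where a box's centre is when fully home. A fixed steel key bar (36 x 8 mm, 8 mm high, central) on the seat floor enters the box's slot; it lies along the nest's x, up to 29 degrees off either way (not reported). Until slot meets bar the box is 8 mm too high. With clasp and badge on one side the turn needed is within 45 degrees either way; it drops within about 7
- can: green drinks can, 66 mm in diameter, 115 mm high, standing; origin at the centre of its underside; a bystander
- stapler: black desk stapler, 140 x 36 x about 55 mm, long axis x; origin at the centre of its underside; a bystander
Things that resemble listed ones, but are neither listed nor needed, are in the scene too. Leave any red look-alike of the part that bears rejected_mid alone. Leave any purple look-alike of the part that bears passed_mid alone.

How it is judged:
At the end, for the whole second after the job is handed in: the box with the round tag is home in the pass nest and the box with the bar tag in the reject nest: each centred within 5 mm, its centre 36 to 43 mm above the nest's origin, upright within 0.06 rad, released and at rest; the untagged box is within 20 mm of its start (horizontal distance between passed_mid and pass_nest below 0.005 m and z of passed_mid in the frame of pass_nest between 0.036 and 0.043 m and angle between each of passed_mid, rejected_mid's own z axis and vertical below 0.06 rad and linear speed of each of passed, rejected below 0.02 m/s and horizontal distance between rejected_mid and reject_nest below 0.005 m and z of rejected_mid in the frame of reject_nest between 0.036 and 0.043 m and not (distance of unchecked_mid from where it was at the start of the episode above 0.02 m)); the robot touches nothing.
It fails at once if the untagged box, the can or the stapler was moved more than 20 mm (distance of any of unchecked_mid, can, stapler from where it was at the start of the episode above 0.02 m).
It also fails if it takes over 59 s, if anything falls off the work surface, if the arm or the gripper's body presses on something with over 40 N, if the wrist force passes 120 N, or if a joint passes its speed limit or range.

## Robot

A 7-joint arm with a two-finger parallel gripper is mounted at the origin on the work surface. World frame = base frame: x ahead of the robot, y to its left, z up, the work surface at z = 0. Lengths are in m, angles in rad, forces in N, time in s.
With the tool pointing down it reaches from about 0.4 to 0.85 m from the base axis. Payload 10.4 kg.
Tool frame: the origin (TCP) lies at the very end of the fingers, on their centre line; the grasp point (between the pads) lies 19 mm behind it (manip.grip_point_offset is the distance from the TCP to the grasp point, in m); z points along the fingers, y is the line along which they close (so a half turn about z gives the same grasp; the last joint's range is limited). The gripper opens to 85 mm and grips with 20 to 120 N. Pads are 22 mm wide; open, the fingers measure 114 mm over their backs; the gripper's body (76 mm by 85 mm) begins 54 mm behind the grasp point. The pads swing forward as they close: fully open they stand 13 mm farther back than shut.
Start: joints at [-1.345, 0.332, -0.065, 1.46, 0.022, 1.35, -0.088], TCP at [0.154, 0.606, 0.231] pointing down, gripper open.
Joint ranges: [-2.6, 2.6], [-0.5, 2.12], [-1.47, 1.34], [0.16, 2.42], [-1.27, 4.41], [0.06, 2.06], [-2.6, 2.6]. Speed limits (rad/s): [2.22, 2.22, 2.79, 2.79, 3.14, 3.14, 3.14].

## Interface

Orientations are given as a unit quaternion [x, y, z, w].
In Python, from workcell import manip gives the robot as it stands. The module is installed in compiled form; this text tells all that it offers.
- The arm moves only by the shell command python3 -m inch 'ROWS' [OPENING] [FORCE]. ROWS is JSON, a list of rows, each a list of 2 entries, a list of its own where there are three numbers: the shift along the tool's x, y, z each as a share of 0.08 m, from -1 to 1, then the turn, a rotation vector about the tool's x, y, z each as a share of 45 degrees, from -1 to 1. A call has exactly 10 rows; each row is the pose to reach, as a shift and turn from the pose commanded when the call began, along the tool's axes at that moment; what a row does not reach only later rows make up. A row lasts 1/10 s, in which the tool goes at most 50 mm and 8.59 degrees, less where a joint would pass 70% of its speed; a pose out of reach is approached as far as the arm can. A call with a number of a shift or a turn outside -1 to 1 is refused whole. A call with a gripper value outside its range is refused whole. OPENING is the opening, from 0 (shut) to 1 (fully open), set as the call begins (- or left out, the last holds). The fingers move at their own pace and stop on an object; FORCE is the grip in N (left out, the last holds). Time passes only in rows, so rows that repeat a pose let the fingers close, or fill a call up. It gives the time, the measured TCP pose, the force, the opening and the grip force at its end, in the units of the state.
- manip.get_obs(): the state, without advancing time (a new reading comes with each control period).
- manip.camera(name): name is "scene" or "top" or "wrist"; returns the picture (400x640x3 uint8, red, green, blue); there is no depth.
- manip.camera_params(name): a dict with "fov_y" (degrees; the focal length in pixels is half the picture's height over the tangent of half this angle, whatever the lens; pixels are square), "cx", "cy" (the principal point, pixels), "k1" (the pictures are not rectified: a ray, as slopes to the right and down, at radius r is drawn at 1 + k1 r^2 times it, then the intrinsics apply), "camera_from_world" (4x4, takes a point from world to camera coordinates); the wrist camera has in their place "T_tool_cam" (4x4, takes a point from camera to tool coordinates, whose origin is the TCP and whose axes are the flange's). Camera axes: x right, y up, looking along -z (the intrinsics and any distortion apply to the point x, -y, -z); pixel columns grow to the right and rows downward; lengths in m; the calibration is good to about 2 mm. A picture is of the moment at which its call begins: read the wrist's pose just before it. camera_params takes no time and is no camera call.
- manip.hand_in(): hands the job in; it is judged then, once.
The state is a dict: "clock": time; "joint_pos": joint angles; "joint_velocities": joint speeds; "tau": joint torques, N m; "position": TCP position; "ee_rot": TCP orientation; "ft_force": force on the tool from outside, world axes, zero at the start; "torque": the same for the moment, N m; "grip_width": opening from 0.0 (shut) to 1.0 (fully open); "grasp_force": force on a finger pad.
Only numpy, scipy, OpenCV 4.12 (cv2) and the standard library are available. Lean on these libraries where they do the work, as an engineer would, in place of code of your own. Each camera call takes 0.05 s, during which the arm holds its last target. There are 200 camera calls.

## Working session

There is one attempt and no reset: what is moved stays moved. The work goes in short steps, Python scripts to look and compute and a shell command to move; the robot and the scene stay as the last step left them, time stands still between calls to the robot, and variables do not carry over. Pictures are saved under pics/ and viewed, at most 10 in all, crops included, and the job is handed in when it is done.

```bash
mkdir -p pics; cat > h.py <<'E'
import numpy as np, cv2, json
from workcell import manip
from scipy.spatial.transform import Rotation as R
def cam(name):
    o=manip.get_obs(); im=manip.camera(name); p=manip.camera_params(name)
    if name=="wrist":
        T=np.eye(4); T[:3,:3]=R.from_quat(o["ee_rot"]).as_matrix(); T[:3,3]=o["position"]
        M=T@np.array(p["T_tool_cam"])
    else: M=np.linalg.inv(np.array(p["camera_from_world"]))
    return im,p,M
def ray(p,M,u,v):
    f=200/np.tan(np.radians(p["fov_y"])/2)
    d=np.array([(u-p["cx"])/f,(v-p["cy"])/f]); s=d.copy()
    for _ in range(20): s=d/(1+p["k1"]*(s@s))
    return M[:3,3],M[:3,:3]@np.array([s[0],-s[1],-1])
def onz(p,M,u,v,z):
    o,d=ray(p,M,u,v); return o+d*(z-o[2])/d[2]
def save(n,im,s=1):
    cv2.imwrite("pics/"+n,cv2.resize(im[:,:,::-1],None,fx=s,fy=s,interpolation=cv2.INTER_CUBIC))
E
python3 - <<'E'
from h import *
for n in("top","scene"):
    im,p,M=cam(n); save(n+"1.png",im,1.25); np.save(n+"1.npy",im); print(n,p["fov_y"],p["k1"],M.round(3).tolist())
o=manip.get_obs(); print(o)
print(manip.camera_params("wrist"),manip.grip_point_offset)
E
```

```text
top 55.24817555712147 -0.006907687342941926 [[-0.025, 0.994, -0.11, 0.474], [-1.0, -0.026, -0.009, -0.011], [-0.011, 0.109, 0.994, 1.075], [0.0, 0.0, 0.0, 1.0]]
scene 49.942857468818865 -0.06561016143801315 [[-0.796, -0.417, 0.438, 1.107], [0.605, -0.562, 0.564, 0.714], [0.012, 0.714, 0.7, 0.95], [0.0, 0.0, 0.0, 1.0]]
{'clock': 0.1, 'joint_pos': array([-1.34464226,  0.33284389, -0.06471156,  1.46085011,  0.02159083,
        1.34990763, -0.0884981 ]), 'joint_velocities': array([ 6.95833384e-04, -9.83288065e-04, -4.56457760e-04, -2.49764072e-03,
        3.99629013e-04, -7.06134339e-04, -9.14978215e-05]), 'tau': array([ 9.21692954e-04, -6.26752925e+01,  4.86347044e-02, -3.92422163e+01,
        1.61874772e-02,  7.13896996e-03,  3.18510479e-05]), 'position': array([0.15378323, 0.60543725, 0.23057698]), 'ee_rot': array([ 1.24041754e-01,  9.92276782e-01, -6.54339591e-04, -5.86132805e-05]), 'ft_force': array([-0.81587973,  1.60138087, -0.0067089 ]), 'torque': array([-0.04600755,  0.10582214, -0.04101485]), 'grasp_force': 0.0, 'grip_width': 1.0031777026277928}
{'fov_y': 65.29641306165585, 'cx': 318.0751958919347, 'cy': 202.60508384094828, 'k1': 0.006531086723308498, 'T_tool_cam': array([[-1.56564853e-04,  9.56870253e-01,  2.90515567e-01,
         7.32415950e-02],
       [ 9.99999984e-01,  1.23503147e-04,  1.32138746e-04,
         6.71636497e-05],
       [ 9.05600484e-05,  2.90515583e-01, -9.56870256e-01,
        -1.42708625e-01],
       [ 0.00000000e+00,  0.00000000e+00,  0.00000000e+00,
         1.00000000e+00]])} 0.0187
```

View pics/top1.png

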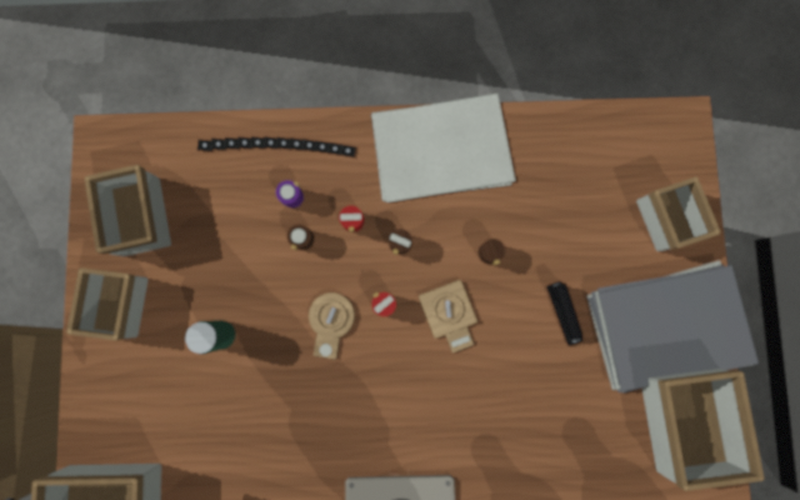

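View pics/scene1.png

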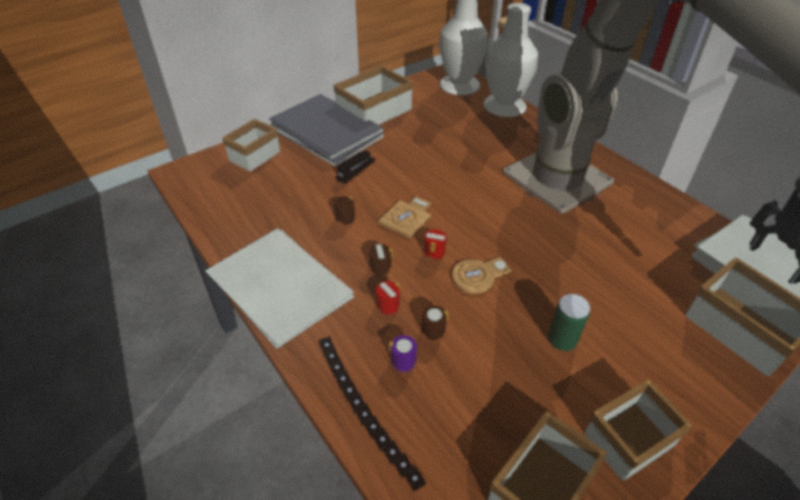

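The top view (800 px scale) shows these candidates:
- **Round tag:** dark box (300,237) and a purple look-alike (289,193).
- **Bar tag:** dark box (400,241) and red look-alikes (351,217) and (384,303).
- **Bare lid:** dark box at (491,251).
- **Nests:** round nest (331,315), square nest (449,309). Key bars are visible in both.

The dark wood ones fit the description. I'll confirm that in a crop and measure.

```bash
python3 - <<'E'
from h import *
im=np.load("top1.npy"); p=manip.camera_params("top"); M=np.linalg.inv(np.array(p["camera_from_world"]))
save("crop1.png",im[140:300,205:425],3.6)
for n,u,v,z in [("round",300,237,.058),("bar",400,241,.058),("bare",491,251,.056),("rl1",351,217,.058),("rl2",384,303,.058),("purple",289,193,.058),("passnest",331,315,.017),("passbadge",326,350,.012),("rejnest",449,309,.017),("rejbadge",460,342,.012),("can",200,337,.115)]:
    print(n,onz(p,M,u/1.25,v/1.25,z).round(3))
E
```

```text
round [0.631 0.199 0.058]
bar [ 0.617 -0.016  0.058]
bare [ 0.59  -0.21   0.056]
rl1 [0.672 0.088 0.058]
rl2 [0.485 0.021 0.058]
purple [0.729 0.223 0.058]
passnest [0.462 0.14  0.017]
passbadge [0.386 0.153 0.012]
rejnest [ 0.469 -0.12   0.017]
rejbadge [ 0.396 -0.142  0.012]
can [0.426 0.388 0.115]
```

View pics/crop1.png

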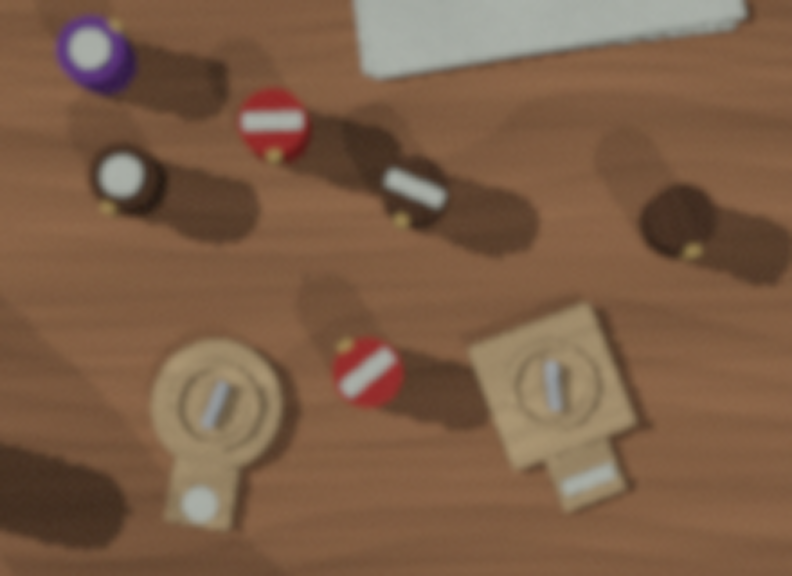

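The crop confirms it: the dark round-tag box is at crop (122,175), the dark bar-tag box at (415,188), both with clasps pointing down-left. Key bars are visible at (215,405) and (554,387). I'm moving now, starting with the approach.

```bash

python3 -m inch '[[[-0.1,-0.05,0],[0,0,0]],[[-0.2,-0.1,0],[0,0,0]],[[-0.3,-0.15,0],[0,0,0]],[[-0.4,-0.2,0],[0,0,0]],[[-0.5,-0.25,0],[0,0,0]],[[-0.6,-0.3,0],[0,0,0]],[[-0.7,-0.35,0],[0,0,0]],[[-0.8,-0.4,0],[0,0,0]],[[-0.9,-0.45,0],[0,0,0]],[[-1,-0.5,0],[0,0,0]]]'
python3 -m inch '[[[-0.1,-0.05,0],[0,0,0]],[[-0.2,-0.1,0],[0,0,0]],[[-0.3,-0.15,0],[0,0,0]],[[-0.4,-0.2,0],[0,0,0]],[[-0.5,-0.25,0],[0,0,0]],[[-0.6,-0.3,0],[0,0,0]],[[-0.7,-0.35,0],[0,0,0]],[[-0.8,-0.4,0],[0,0,0]],[[-0.9,-0.45,0],[0,0,0]],[[-1,-0.5,0],[0,0,0]]]'
```

```text
clock: 1.1
position: [0.2221, 0.5468, 0.2313]
ee_rot: [0.124, 0.992, 0.0, 0.0]
ft_force: [-0.2, 0.1, -1.1]
grip_width: 1.001
grasp_force: 0.0
clock: 2.1
position: [0.2898, 0.4883, 0.2313]
ee_rot: [0.124, 0.992, 0.0, -0.0]
ft_force: [-0.1, 0.7, -0.1]
grip_width: 0.999
grasp_force: 0.0
```

```bash

python3 -m inch '[[[-0.1,-0.05,0],[0,0,0]],[[-0.2,-0.1,0],[0,0,0]],[[-0.3,-0.15,0],[0,0,0]],[[-0.4,-0.2,0],[0,0,0]],[[-0.5,-0.25,0],[0,0,0]],[[-0.6,-0.3,0],[0,0,0]],[[-0.7,-0.35,0],[0,0,0]],[[-0.8,-0.4,0],[0,0,0]],[[-0.9,-0.45,0],[0,0,0]],[[-1,-0.5,0],[0,0,0]]]'
python3 -m inch '[[[-0.1,-0.05,0],[0,0,0]],[[-0.2,-0.1,0],[0,0,0]],[[-0.3,-0.15,0],[0,0,0]],[[-0.4,-0.2,0],[0,0,0]],[[-0.5,-0.25,0],[0,0,0]],[[-0.6,-0.3,0],[0,0,0]],[[-0.7,-0.35,0],[0,0,0]],[[-0.8,-0.4,0],[0,0,0]],[[-0.9,-0.45,0],[0,0,0]],[[-1,-0.5,0],[0,0,0]]]'
python3 -m inch '[[[-0.1,-0.06,0],[0,0,0]],[[-0.2,-0.12,0],[0,0,0]],[[-0.3,-0.18,0],[0,0,0]],[[-0.4,-0.24,0],[0,0,0]],[[-0.5,-0.3,0],[0,0,0]],[[-0.6,-0.36,0],[0,0,0]],[[-0.7,-0.42,0],[0,0,0]],[[-0.8,-0.48,0],[0,0,0]],[[-0.9,-0.54,0],[0,0,0]],[[-1,-0.6,0],[0,0,0]]]'
python3 -m inch '[[[-0.12,-0.09,0],[0,0,0]],[[-0.25,-0.18,0],[0,0,0]],[[-0.37,-0.27,0],[0,0,0]],[[-0.5,-0.36,0],[0,0,0]],[[-0.62,-0.45,0],[0,0,0]],[[-0.75,-0.54,0],[0,0,0]],[[-0.87,-0.62,0],[0,0,0]],[[-1,-0.7,0],[0,0,0]],[[-1,-0.7,0],[0,0,0]],[[-1,-0.7,0],[0,0,0]]]' | head -2
python3 - <<'E'
from h import *
im,p,M=cam("wrist"); np.savez("w1.npz",im=im,M=M); save("w1.png",im,1.25); print(manip.get_obs()["position"])
E
```

```text
clock: 3.1
position: [0.3575, 0.4299, 0.2313]
ee_rot: [0.124, 0.992, 0.0, -0.0]
ft_force: [-0.0, -0.2, -0.4]
grip_width: 1.0
grasp_force: 0.0
clock: 4.1
position: [0.4252, 0.3714, 0.2313]
ee_rot: [0.124, 0.992, 0.0, -0.0]
ft_force: [-0.0, -0.4, 0.1]
grip_width: 1.003
grasp_force: 0.0
clock: 5.1
position: [0.4909, 0.3051, 0.2313]
ee_rot: [0.124, 0.992, 0.0, 0.0]
ft_force: [0.0, -0.4, 0.4]
grip_width: 1.003
grasp_force: 0.0
clock: 6.1
position: [0.5541, 0.2318, 0.2312]
[0.55383192 0.23223473 0.23120583]
```

View pics/w1.png

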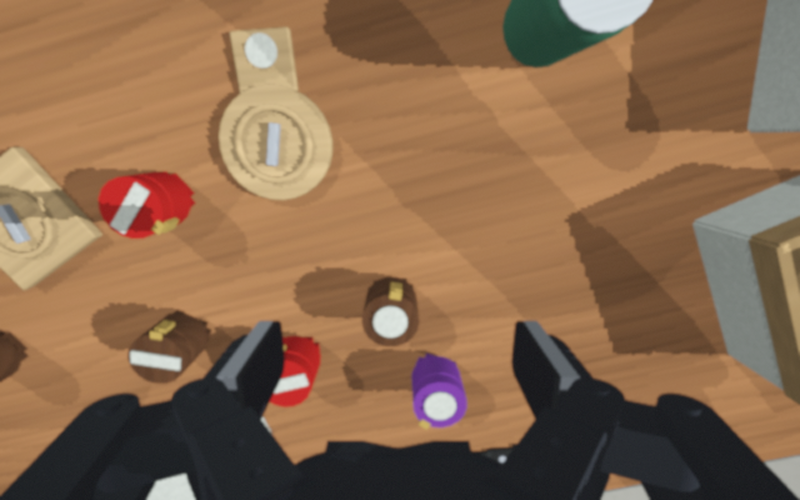

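The wrist view (800 px scale) shows:
- Round-tag box: tag (390,322), clasp (396,291).
- Pass nest key bar (273,145), badge (261,50).
- Bar-tag box: tag (156,359), clasp (161,328).
- Part of the reject nest at left.

Measuring these by colour masks.

```bash
cat >> h.py <<'E'
def blob(im,p,M,u,v,z,r=22,kind="white"):
    "blob nearest (u,v) px in 640-image -> centroid on plane z, long-axis angle deg"
    hsv=cv2.cvtColor(im,cv2.COLOR_RGB2HSV)
    m={"white":(hsv[...,1]<75)&(hsv[...,2]>95),
       "brass":(hsv[...,0]>17)&(hsv[...,0]<34)&(hsv[...,1]>110)&(hsv[...,2]>90)}[kind].astype(np.uint8)
    k=np.zeros_like(m); cv2.circle(k,(int(u),int(v)),r,1,-1); m&=k
    n,l,s,c=cv2.connectedComponentsWithStats(m)
    if n<2: return None
    i=1+np.argmax(s[1:,4]); ys,xs=np.where(l==i)
    P=np.array([onz(p,M,x,y,z)[:2] for x,y in zip(xs,ys)])
    c0=P.mean(0); w,V=np.linalg.eigh(np.cov((P-c0).T)); d=V[:,1]
    return c0.round(4),round(float(np.degrees(np.arctan2(d[1],d[0])))%180,1),(np.sqrt(12*w)*1000).round(0),s[i,4],c[i].round(1)
E
python3 - <<'E'
from h import *
d=np.load("w1.npz"); im,M=d["im"],d["M"]; p=manip.camera_params("wrist")
for n,u,v,z,k,r in [("rtag",312,258,.058,"white",20),("rclasp",317,233,.042,"brass",14),("key",218,116,.020,"white",18),("pbadge",209,40,.013,"white",18),
  ("btag",125,287,.058,"white",26),("bclasp",129,262,.042,"brass",18),("rkey",13,179,.020,"white",18)]:
    print(n,blob(im,p,M,u,v,z,r,k))
im=np.load("top1.npy"); p=manip.camera_params("top"); M=np.linalg.inv(np.array(p["camera_from_world"]))
for n,u,v,z in [("rkey",359,247,.02),("rbadge",368,273,.013),("pkey",265,252,.02),("pbadge",260,280,.013),("rtag",239,189,.058),("btag",320,192,.058)]: print("top",n,blob(im,p,M,u,v,z,12))
E
```

```text
rtag (array([0.6359, 0.2038]), 162.7, array([29., 29.]), np.int32(654), array([311.8, 257.1]))
rclasp (array([0.6152, 0.2143]), 167.6, array([13., 18.]), np.int32(166), array([316.4, 232.7]))
key (array([0.4644, 0.1422]), 155.8, array([13., 37.]), np.int32(415), array([218.3, 115.7]))
pbadge (array([0.3897, 0.1558]), 66.7, array([25., 25.]), np.int32(675), array([208.4,  40. ]))
btag (array([ 0.6206, -0.0152]), 65.3, array([17., 48.]), np.int32(545), array([124.1, 288.1]))
bclasp (array([ 0.5986, -0.0093]), 112.2, array([12., 29.]), np.int32(229), array([129. , 263.6]))
rkey (array([ 0.4736, -0.1127]), 177.9, array([18., 35.]), np.int32(463), array([ 11. , 179.9]))
top rkey (array([ 0.4705, -0.1166]), 3.3, array([16., 41.]), np.int32(91), array([358.1, 246.6]))
top rbadge (array([ 0.3988, -0.1415]), 109.2, array([18., 46.]), np.int32(115), array([367.9, 272.7]))
top pkey (array([0.4622, 0.141 ]), 156.2, array([16., 41.]), np.int32(87), array([264.3, 252.1]))
top pbadge (array([0.3878, 0.154 ]), 84.5, array([28., 29.]), np.int32(117), array([260.2, 279.5]))
top rtag (array([0.635 , 0.2043]), 133.4, array([30., 31.]), np.int32(133), array([238.1, 188.3]))
top btag (array([ 0.6195, -0.0157]), 64.5, array([17., 47.]), np.int32(114), array([319.8, 191.8]))
```

```bash

python3 -m inch '[[[-0.12,-0.01,0.1],[0,0,0]],[[-0.25,-0.02,0.2],[0,0,0]],[[-0.37,-0.03,0.3],[0,0,0]],[[-0.5,-0.05,0.4],[0,0,0]],[[-0.62,-0.06,0.5],[0,0,0]],[[-0.75,-0.07,0.6],[0,0,0]],[[-0.87,-0.08,0.7],[0,0,0]],[[-1,-0.09,0.8],[0,0,0]],[[-1,-0.09,0.9],[0,0,0]],[[-1,-0.09,1],[0,0,0]]]' | head -3
python3 -m inch '[[[-0.08,0,0.1],[0,0,0]],[[-0.08,0,0.2],[0,0,0]],[[-0.08,0,0.3],[0,0,0]],[[-0.08,0,0.4],[0,0,0]],[[-0.08,0,0.5],[0,0,0]],[[-0.08,0,0.6],[0,0,0]],[[-0.08,0,0.7],[0,0,0]],[[-0.08,0,0.8],[0,0,0]],[[-0.08,0,0.8],[0,0,0]],[[-0.08,0,0.8],[0,0,0]]]'
python3 - <<'E'
from h import *
im,p,M=cam("wrist"); np.savez("w2.npz",im=im,M=M); save("w2.png",im,1)
E
```

```text
clock: 7.15
position: [0.6299, 0.205, 0.1504]
ee_rot: [0.124, 0.992, -0.0, -0.0]
clock: 8.15
position: [0.6361, 0.2035, 0.0872]
ee_rot: [0.124, 0.992, -0.0, -0.0]
ft_force: [-0.6, 0.7, 0.3]
grip_width: 0.999
grasp_force: 0.0
```

View pics/w2.png

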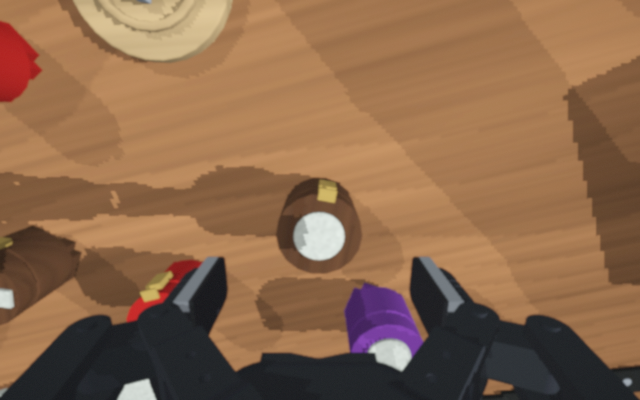

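The tag sits between the fingers at (319,236), with the clasp at (327,190) clear of the pads. Descending and gripping.

```bash

python3 - <<'E'
from h import *
d=np.load("w2.npz"); im,M=d["im"],d["M"]; p=manip.camera_params("wrist")
print(blob(im,p,M,319,236,.058,28)); c=blob(im,p,M,327,190,.045,16,"brass");print(c, blob(im,p,M,327,190,.035,16,"brass"))
E
python3 -m inch '[[[0,0,0.1],[0,0,0]],[[0,0,0.2],[0,0,0]],[[0,0,0.3],[0,0,0]],[[0,0,0.4],[0,0,0]],[[0,0,0.5],[0,0,0]],[[0,0,0.6],[0,0,0]],[[0,0,0.7],[0,0,0]],[[0,0,0.8],[0,0,0]],[[0,0,0.85],[0,0,0]],[[0,0,0.85],[0,0,0]]]'
python3 -m inch '[[[0,0,0],[0,0,0]],[[0,0,0],[0,0,0]],[[0,0,0],[0,0,0]],[[0,0,0],[0,0,0]],[[0,0,0],[0,0,0]],[[0,0,0],[0,0,0]],[[0,0,0],[0,0,0]],[[0,0,0],[0,0,0]],[[0,0,0],[0,0,0]],[[0,0,0],[0,0,0]]]' 0 50
```

```text
(array([0.6358, 0.204 ]), 161.3, array([27., 28.]), np.int32(2093), array([318.8, 235.7]))
(array([0.6137, 0.2147]), 2.9, array([12., 14.]), np.int32(429), array([326.8, 191. ])) (array([0.6163, 0.2143]), 2.9, array([12., 15.]), np.int32(429), array([326.8, 191. ]))
clock: 9.2
position: [0.6357, 0.2033, 0.0185]
ee_rot: [0.124, 0.992, -0.0, -0.0]
ft_force: [-0.2, 0.1, 0.3]
grip_width: 1.0
grasp_force: 0.0
clock: 10.2
position: [0.6366, 0.2037, 0.0201]
ee_rot: [0.124, 0.992, 0.0, 0.001]
ft_force: [0.4, 0.9, 5.3]
grip_width: 0.598
grasp_force: 52.3
```

```bash

python3 -m inch '[[[0,0,-0.05],[0,0,0]],[[0,0,-0.15],[0,0,0]],[[0.05,-0.03,-0.25],[0,0,0]],[[0.15,-0.1,-0.35],[0,0,0]],[[0.3,-0.2,-0.45],[0,0,0]],[[0.45,-0.3,-0.55],[0,0,0]],[[0.6,-0.4,-0.65],[0,0,0]],[[0.75,-0.5,-0.7],[0,0,0]],[[0.9,-0.6,-0.7],[0,0,0]],[[1,-0.67,-0.7],[0,0,0]]]'
python3 -m inch '[[[0.1,-0.07,0],[0,0,0]],[[0.2,-0.14,0],[0,0,0]],[[0.3,-0.2,0],[0,0,0]],[[0.4,-0.27,0],[0,0,0]],[[0.5,-0.34,0],[0,0,0]],[[0.6,-0.41,0],[0,0,0]],[[0.7,-0.47,0],[0,0,0]],[[0.8,-0.54,0],[0,0,0]],[[0.91,-0.615,0],[0,0,0]],[[0.91,-0.615,0],[0,0,0]]]'
python3 - <<'E'
from h import *
im,p,M=cam("wrist"); np.savez("w3.npz",im=im,M=M); save("w3.png",im,1); print(manip.get_obs()["position"])
E
```

```text
clock: 11.2
position: [0.544, 0.1707, 0.0759]
ee_rot: [0.124, 0.992, 0.0, 0.0]
ft_force: [0.3, 0.6, -1.9]
grip_width: 0.595
grasp_force: 52.2
clock: 12.2
position: [0.4614, 0.141, 0.0752]
ee_rot: [0.124, 0.992, -0.0, -0.0]
ft_force: [-0.8, 0.3, -1.8]
grip_width: 0.598
grasp_force: 52.2
[0.46223634 0.14135573 0.07542486]
```

View pics/w3.png

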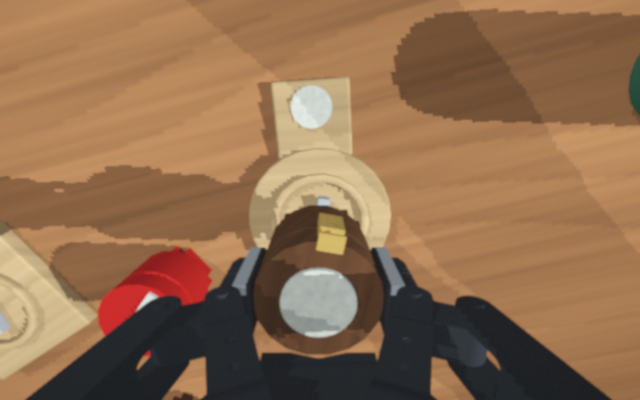

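The box is held squarely: tag (318,303), key bar end peeking out at (323,201), badge (311,106). Checking the offset of the box in the hand and the nest.

```bash

python3 - <<'E'
from h import *
d=np.load("w3.npz"); im,M=d["im"],d["M"]; p=manip.camera_params("wrist")
print(blob(im,p,M,318,303,.1133,46)); print(blob(im,p,M,331,233,.095,22,"brass")); print("badge",blob(im,p,M,311,106,.013,28))
d=np.load("w1.npz"); im,M=d["im"],d["M"]
# nest disc outline (upper part of pale wood) circle fit in w1
hsv=cv2.cvtColor(im,cv2.COLOR_RGB2HSV)
print(hsv[90,185],hsv[115,195],hsv[140,240],hsv[60,120],hsv[150,300])
E
```

```text
(array([0.4604, 0.1413]), 171.9, array([27., 28.]), np.int32(4457), array([318.2, 302.1]))
(array([0.4414, 0.1516]), 171.9, array([12., 17.]), np.int32(1111), array([330.7, 233.8]))
badge (array([0.3886, 0.155 ]), 73.0, array([24., 24.]), np.int32(1582), array([311.1, 106.5]))
[ 20  83 204] [ 19  87 190] [ 20  84 200] [ 14 128 179] [ 15 130 180]
```

```bash

python3 -m inch '[[[-0.02,0,0.06],[0,0,0]],[[-0.025,0,0.12],[0,0,0]],[[-0.025,0,0.18],[0,0,0]],[[-0.025,0,0.24],[0,0,0]],[[-0.025,0,0.3],[0,0,0]],[[-0.025,0,0.35],[0,0,0]],[[-0.025,0,0.4],[0,0,0]],[[-0.025,0,0.43],[0,0,0]],[[-0.025,0,0.45],[0,0,0]],[[-0.025,0,0.46],[0,0,0]]]'
```

```text
clock: 13.25
position: [0.4648, 0.1409, 0.0388]
ee_rot: [0.124, 0.992, 0.0, 0.0]
ft_force: [-0.8, -1.2, 6.1]
grip_width: 0.598
grasp_force: 52.4
```

```bash

python3 -m inch '[[[0,0,0.02],[0,0,0]],[[0,0,0.03],[0,0,0]],[[0,0,0.03],[0,0,0]],[[0,0,0.03],[0,0,0.04]],[[0,0,0.03],[0,0,0.08]],[[0,0,0.03],[0,0,0.12]],[[0,0,0.03],[0,0,0.16]],[[0,0,0.03],[0,0,0.2]],[[0,0,0.03],[0,0,0.2]],[[0,0,0.03],[0,0,0.2]]]'
```

```text
clock: 14.25
position: [0.4645, 0.141, 0.036]
ee_rot: [0.201, 0.98, 0.0, -0.0]
ft_force: [1.3, -0.2, -1.6]
grip_width: 0.593
grasp_force: 52.2
```

The contact force vanished and z fell, so the slot seems to have met the bar. Lowering further.

```bash

python3 -m inch '[[[0,0,0.02],[0,0,0]],[[0,0,0.04],[0,0,0]],[[0,0,0.05],[0,0,0]],[[0,0,0.06],[0,0,0]],[[0,0,0.07],[0,0,0]],[[0,0,0.07],[0,0,0]],[[0,0,0.07],[0,0,0]],[[0,0,0.07],[0,0,0]],[[0,0,0.07],[0,0,0]],[[0,0,0.07],[0,0,0]]]'
```

```text
clock: 15.25
position: [0.4646, 0.1409, 0.0319]
ee_rot: [0.202, 0.979, 0.0, -0.0]
ft_force: [-10.0, -3.6, 21.8]
grip_width: 0.599
grasp_force: 54.8
```

Home height reached (TCP z 0.032). Releasing, rising, and heading for the bar-tag box.

```bash

python3 -m inch '[[[0,0,-0.02],[0,0,0]],[[0,0,-0.02],[0,0,0]],[[0,0,-0.02],[0,0,0]],[[0,0,-0.02],[0,0,0]],[[0,0,-0.02],[0,0,0]],[[0,0,-0.2],[0,0,0]],[[0,0,-0.4],[0,0,0]],[[0,0,-0.6],[0,0,0]],[[0,0,-0.8],[0,0,0]],[[0,0,-1],[0,0,0]]]' 1
python3 - <<'E'
from h import *
im,p,M=cam("wrist"); np.savez("w4.npz",im=im,M=M); save("w4.png",im,1)
print(blob(im,p,M,318,290,.07,60))
E
python3 -m inch '[[[-0.1,-0.04,-0.05],[0,0,0]],[[-0.2,-0.08,-0.1],[0,0,0]],[[-0.3,-0.12,-0.15],[0,0,0]],[[-0.4,-0.16,-0.2],[0,0,0]],[[-0.5,-0.2,-0.25],[0,0,0]],[[-0.6,-0.24,-0.25],[0,0,0]],[[-0.7,-0.28,-0.25],[0,0,0]],[[-0.8,-0.32,-0.25],[0,0,0]],[[-0.9,-0.36,-0.25],[0,0,0]],[[-1,-0.4,-0.25],[0,0,0]]]'
```

```text
clock: 16.25
position: [0.4645, 0.1409, 0.1111]
ee_rot: [0.202, 0.979, -0.0, -0.0]
ft_force: [-0.2, -0.4, 0.3]
grip_width: 1.0
grasp_force: 0.0
(array([0.4716, 0.138 ]), 66.7, array([13., 25.]), np.int32(765), array([318. , 240.2]))
clock: 17.3
position: [0.5259, 0.0795, 0.1303]
ee_rot: [0.202, 0.979, -0.0, -0.0]
ft_force: [-0.4, -0.5, -0.3]
grip_width: 0.998
grasp_force: 0.0
```

View pics/w4.png

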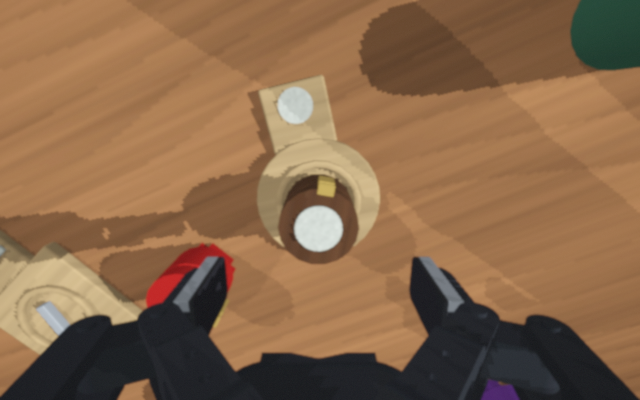

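The round-tag box sits in the pass nest: tag at (318,229), clasp toward the badge. Continuing to the bar-tag box.

```bash

python3 -m inch '[[[-0.1,-0.05,0],[0,0,0]],[[-0.2,-0.1,0],[0,0,0]],[[-0.3,-0.15,0],[0,0,0]],[[-0.4,-0.2,0],[0,0,0]],[[-0.5,-0.25,0],[0,0,0]],[[-0.6,-0.3,0],[0,0,0]],[[-0.7,-0.36,0.05],[0,0,0]],[[-0.8,-0.43,0.1],[0,0,0]],[[-0.9,-0.5,0.15],[0,0,0]],[[-1,-0.57,0.2],[0,0,0]]]'
python3 - <<'E'
from h import *
d=np.load("w4.npz"); p=manip.camera_params("wrist")
print("seated tag",blob(d["im"],p,d["M"],318,229,.070,30),"rkey",blob(d["im"],p,d["M"],52,316,.02,20))
im,p,M=cam("wrist"); np.savez("w5.npz",im=im,M=M); save("w5.png",im,1); print(manip.get_obs()["position"])
E
```

```text
clock: 18.3
position: [0.5812, 0.0057, 0.1139]
ee_rot: [0.202, 0.979, -0.0, -0.0]
ft_force: [-0.7, -0.4, 0.4]
grip_width: 1.001
grasp_force: 0.0
seated tag (array([0.4641, 0.1412]), 149.9, array([28., 28.]), np.int32(1905), array([318. , 228.2])) rkey (array([ 0.4668, -0.1126]), 176.2, array([19., 31.]), np.int32(655), array([ 52.7, 316.8]))
[0.58143434 0.00398532 0.11336708]
```

View pics/w5.png

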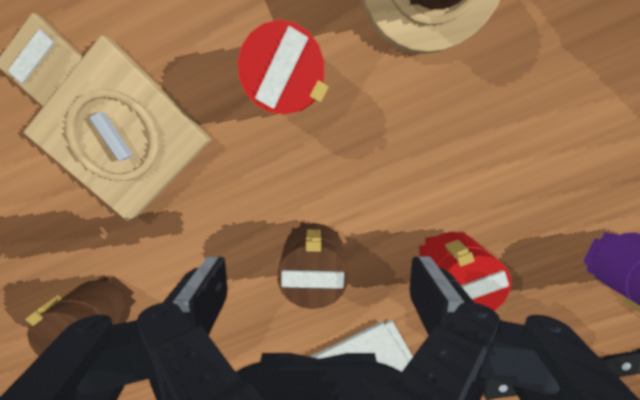

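Clear view of the dark bar-tag box (tag (313,280), clasp (314,240)), and the reject nest (key bar (110,137), badge (31,56)). The red ones at (465,270) and (282,66) are clear of the work.

```bash

python3 - <<'E'
from h import *
d=np.load("w5.npz"); p=manip.camera_params("wrist"); im,M=d["im"],d["M"]
for n,u,v,z,r,k in [("tag",313,280,.058,38,"white"),("clasp",314,240,.042,18,"brass"),("key",110,137,.02,32,"white"),("badge",31,56,.013,36,"white")]: print(n,blob(im,p,M,u,v,z,r,k))
E
```

```text
tag (array([ 0.6203, -0.0157]), 65.6, array([15., 46.]), np.int32(1201), array([311.9, 279. ]))
clasp (array([ 0.5995, -0.006 ]), 155.4, array([12., 18.]), np.int32(363), array([313.2, 240.4]))
key (array([ 0.4716, -0.1144]), 3.4, array([14., 37.]), np.int32(981), array([110.6, 135.6]))
badge (array([ 0.4015, -0.1389]), 109.2, array([14., 42.]), np.int32(1258), array([30.8, 55.9]))
```

```bash

python3 -m inch '[[[-0.1,0,0],[0,0,0]],[[-0.2,-0.01,0],[0,0,0]],[[-0.3,-0.02,0],[0,0,0]],[[-0.4,-0.03,0.1],[0,0,0]],[[-0.5,-0.035,0.2],[0,0,0]],[[-0.545,-0.035,0.3],[0,0,0]],[[-0.545,-0.035,0.4],[0,0,0]],[[-0.545,-0.035,0.5],[0,0,0]],[[-0.545,-0.035,0.5],[0,0,0]],[[-0.545,-0.035,0.5],[0,0,0]]]'
```

```text
clock: 19.35
position: [0.6197, -0.0131, 0.0744]
ee_rot: [0.201, 0.98, 0.0, -0.0]
ft_force: [-0.8, -0.5, 0.8]
grip_width: 0.995
grasp_force: 0.0
```

```bash

python3 -m inch '[[[-0.02,-0.027,0.1],[0,0,0]],[[-0.02,-0.027,0.2],[0,0,0]],[[-0.02,-0.027,0.3],[0,0,0]],[[-0.02,-0.027,0.4],[0,0,0]],[[-0.02,-0.027,0.5],[0,0,0]],[[-0.02,-0.027,0.6],[0,0,0]],[[-0.02,-0.027,0.68],[0,0,0]],[[-0.02,-0.027,0.68],[0,0,0]],[[-0.02,-0.027,0.68],[0,0,0]],[[-0.02,-0.027,0.68],[0,0,0]]]' | head -2
python3 -m inch '[[[0,0,0],[0,0,0]],[[0,0,0],[0,0,0]],[[0,0,0],[0,0,0]],[[0,0,0],[0,0,0]],[[0,0,0],[0,0,0]],[[0,0,0],[0,0,0]],[[0,0,0],[0,0,0]],[[0,0,0],[0,0,0]],[[0,0,0],[0,0,0]],[[0,0,0],[0,0,0]]]' 0 50
```

```text
clock: 20.35
position: [0.6209, -0.0159, 0.0205]
clock: 21.35
position: [0.6209, -0.0159, 0.0206]
ee_rot: [0.202, 0.979, 0.0, 0.0]
ft_force: [-0.5, 0.9, 6.3]
grip_width: 0.594
grasp_force: 52.2
```

```bash

python3 -m inch '[[[0,0,-0.05],[0,0,0]],[[0,0,-0.15],[0,0,0]],[[0.03,-0.04,-0.25],[0,0,0]],[[0.1,-0.15,-0.35],[0,0,0]],[[0.2,-0.3,-0.45],[0,0,0]],[[0.3,-0.45,-0.55],[0,0,0]],[[0.4,-0.6,-0.65],[0,0,0]],[[0.5,-0.75,-0.7],[0,0,0]],[[0.6,-0.9,-0.7],[0,0,0]],[[0.65,-1,-0.7],[0,0,0]]]'
python3 -m inch '[[[0.06,-0.09,0],[0,0,-0.05]],[[0.12,-0.18,0],[0,0,-0.13]],[[0.18,-0.27,0],[0,0,-0.21]],[[0.24,-0.36,0],[0,0,-0.29]],[[0.3,-0.45,0],[0,0,-0.37]],[[0.36,-0.54,0],[0,0,-0.45]],[[0.42,-0.63,0],[0,0,-0.53]],[[0.48,-0.72,0],[0,0,-0.6]],[[0.54,-0.8,0],[0,0,-0.63]],[[0.575,-0.865,0],[0,0,-0.63]]]'
python3 - <<'E'
from h import *
im,p,M=cam("wrist"); np.savez("w6.npz",im=im,M=M); save("w6.png",im,1); o=manip.get_obs();print(o["position"],o["ee_rot"])
E
```

```text
clock: 22.35
position: [0.5397, -0.0698, 0.076]
ee_rot: [0.202, 0.979, 0.0, -0.0]
ft_force: [0.9, 1.2, -2.3]
grip_width: 0.598
grasp_force: 52.3
clock: 23.35
position: [0.4708, -0.1146, 0.0758]
ee_rot: [-0.044, 0.999, 0.0, -0.0]
ft_force: [-0.1, -0.3, -2.6]
grip_width: 0.598
grasp_force: 52.3
[ 0.47027364 -0.11530696  0.07584778] [-4.33595541e-02  9.99059456e-01  3.93386468e-05 -3.89204540e-04]
```

View pics/w6.png

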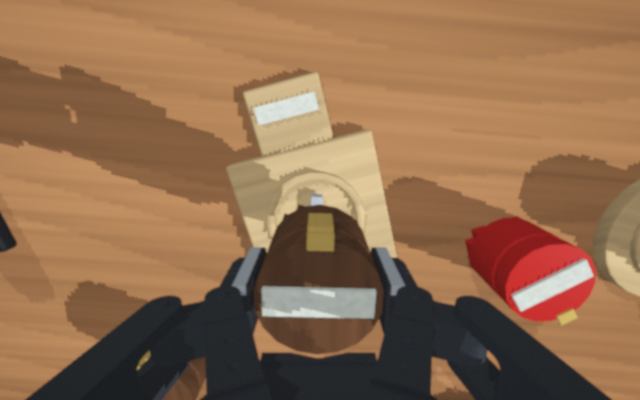

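The box is over the reject nest: tag (319,303), key bar tip (317,200), badge (286,108). Checking the residual offset.

```bash

python3 - <<'E'
from h import *
d=np.load("w6.npz"); p=manip.camera_params("wrist"); im,M=d["im"],d["M"]
t=blob(im,p,M,319,303,.1132,62); b=blob(im,p,M,286,108,.013,40); print(t,b)
a=np.radians(b[1]-90); n=b[0]+.0755*np.array([np.cos(a),np.sin(a)]); print("nest",n)
c=(n+np.array([.472,-.1145]))/2-t[0]; 
Rm=M[:3,:3]@np.array(p["T_tool_cam"])[:3,:3].T; print("shift shares",(Rm[:2,:2].T@c)/.08)
E
```

```text
(array([ 0.4702, -0.1149]), 94.0, array([14., 45.]), np.int32(3666), array([318. , 302.1])) (array([ 0.3998, -0.1415]), 109.3, array([13., 41.]), np.int32(1378), array([285.9, 108.1]))
nest [ 0.47105697 -0.11654616]
shift shares [-0.01585337 -0.00922461]
```

```bash

python3 -m inch '[[[-0.01,0,0.06],[0,0,0]],[[-0.016,-0.008,0.12],[0,0,0]],[[-0.016,-0.008,0.18],[0,0,0]],[[-0.016,-0.008,0.24],[0,0,0]],[[-0.016,-0.008,0.3],[0,0,0]],[[-0.016,-0.008,0.35],[0,0,0]],[[-0.016,-0.008,0.4],[0,0,0]],[[-0.016,-0.008,0.43],[0,0,0]],[[-0.016,-0.008,0.46],[0,0,0]],[[-0.016,-0.008,0.48],[0,0,0]]]'
```

```text
clock: 24.4
position: [0.4741, -0.1148, 0.0392]
ee_rot: [-0.044, 0.999, 0.0, 0.001]
ft_force: [-2.0, 1.8, 18.9]
grip_width: 0.599
grasp_force: 54.3
```

On top of the bar (19 N). Turning one way under light pressure.

```bash

python3 -m inch '[[[0.015,0,0],[0,0,0.04]],[[0.015,0,0],[0,0,0.08]],[[0.015,0,0],[0,0,0.12]],[[0.015,0,0],[0,0,0.16]],[[0.015,0,0],[0,0,0.2]],[[0.015,0,0],[0,0,0.24]],[[0.015,0,0],[0,0,0.24]],[[0.015,0,0],[0,0,0.24]],[[0.015,0,0],[0,0,0.24]],[[0.015,0,0],[0,0,0.24]]]'
```

```text
clock: 25.4
position: [0.4743, -0.116, 0.0399]
ee_rot: [0.05, 0.999, -0.0, 0.003]
ft_force: [-0.7, -2.0, 17.0]
grip_width: 0.598
grasp_force: 54.0
```

Still on the bar, so now the other way, through to −12°.

```bash

python3 -m inch '[[[0.01,0,0],[0,0,-0.1]],[[0.01,0,0],[0,0,-0.2]],[[0.01,0,0],[0,0,-0.24]],[[0.01,0,0],[0,0,-0.28]],[[0.01,0,0],[0,0,-0.32]],[[0.01,0,0],[0,0,-0.36]],[[0.01,0,0],[0,0,-0.4]],[[0.01,0,0],[0,0,-0.44]],[[0.01,0,0],[0,0,-0.48]],[[0.01,0,0],[0,0,-0.48]]]'
```

```text
clock: 26.4
position: [0.4711, -0.1148, 0.0378]
ee_rot: [-0.139, 0.99, 0.0, 0.0]
ft_force: [0.2, -0.7, -1.9]
grip_width: 0.592
grasp_force: 52.8
```

Force is gone and z fell: it's in the slot. Lowering to home (TCP z ≈ 0.0325).

```bash

python3 -m inch '[[[0,0,0.02],[0,0,0]],[[0,0,0.03],[0,0,0]],[[0,0,0.04],[0,0,0]],[[0,0,0.05],[0,0,0]],[[0,0,0.06],[0,0,0]],[[0,0,0.07],[0,0,0]],[[0,0,0.075],[0,0,0]],[[0,0,0.075],[0,0,0]],[[0,0,0.075],[0,0,0]],[[0,0,0.075],[0,0,0]]]'
```

```text
clock: 27.4
position: [0.471, -0.1149, 0.0325]
ee_rot: [-0.138, 0.99, 0.0, 0.0]
ft_force: [-6.2, 0.8, 11.4]
grip_width: 0.594
grasp_force: 54.1
```

```bash

python3 -m inch '[[[0,0,0],[0,0,0]],[[0,0,0],[0,0,0]],[[0,0,0],[0,0,0]],[[0,0,0],[0,0,0]],[[0,0,0],[0,0,0]],[[0,0,-0.2],[0,0,0]],[[0,0,-0.4],[0,0,0]],[[0,0,-0.6],[0,0,0]],[[0,0,-0.8],[0,0,0]],[[0,0,-1],[0,0,0]]]' 1
python3 -m inch '[[[0,0,-0.1],[0,0,0]],[[0,0,-0.2],[0,0,0]],[[0,0,-0.3],[0,0,0]],[[0,0,-0.4],[0,0,0]],[[0,0,-0.5],[0,0,0]],[[0,0,-0.6],[0,0,0]],[[0,0,-0.7],[0,0,0]],[[0,0,-0.7],[0,0,0]],[[0,0,-0.7],[0,0,0]],[[0,0,-0.7],[0,0,0]]]' | head -2
python3 - <<'E'
from h import *
im,p,M=cam("wrist"); np.savez("w7.npz",im=im,M=M); save("w7.png",im,1)
E
```

```text
clock: 28.4
position: [0.4708, -0.1148, 0.1123]
ee_rot: [-0.138, 0.99, 0.0, -0.0]
ft_force: [0.2, 0.9, -1.0]
grip_width: 1.001
grasp_force: 0.0
clock: 29.4
position: [0.4707, -0.1148, 0.1673]
```

View pics/w7.png

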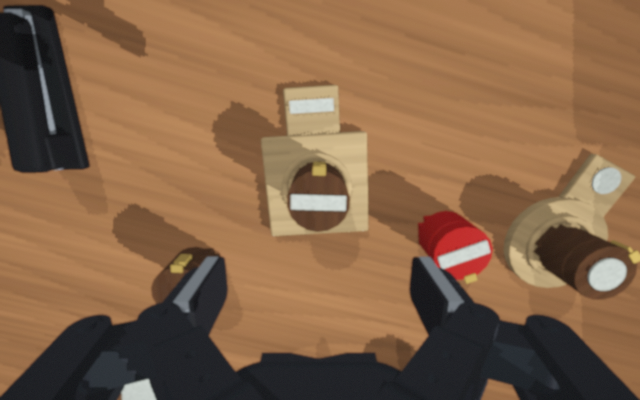

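Both dark boxes stand in their nests: bar tag (318,203), round tag (607,274). The bare box at (185,270) and the stapler are untouched. Final numeric check, with the top camera too.

```bash

python3 - <<'E'
from h import *
d=np.load("w7.npz"); p=manip.camera_params("wrist"); im,M=d["im"],d["M"]
b=blob(im,p,M,311,106,.013,34);a=np.radians(b[1]-90)
print("bar",blob(im,p,M,318,203,.070,36)[:3],"nest",b[0]+.0755*np.array([np.cos(a),np.sin(a)]),"round",blob(im,p,M,607,274,.07,26)[:3])
T=lambda b,r: (ray(p,M,*b[4]),)
w=[ray(p,M,*blob(im,p,M,318,203,.07,36)[4]),ray(p,M,*blob(im,p,M,607,274,.07,26)[4])]
im,p,M=cam("top")
for n,c,W in (("bar",(.471,-.115,.07),w[0]),("round",(.464,.141,.07),w[1])):
    q=np.linalg.inv(M)@np.r_[c,1]; f=200/np.tan(np.radians(p["fov_y"])/2)
    u,v=p["cx"]-f*q[0]/q[2],p["cy"]+f*q[1]/q[2]
    r=blob(im,p,M,u,v,.07,14); print(n,"top",r)
    o,dd=ray(p,M,*r[4]); s=np.linalg.lstsq(np.c_[dd,-W[1]],W[0]-o,rcond=None)[0]
    print(" tri",((o+dd*s[0]+W[0]+W[1]*s[1])/2).round(4))
E
```

```text
bar (array([ 0.47  , -0.1156]), 103.9, array([15., 46.])) nest [ 0.47106943 -0.11669758] round (array([0.4641, 0.1406]), 58.3, array([28., 30.]))
bar top (array([ 0.4699, -0.1276]), 169.6, array([36., 64.]), np.int32(330), array([364.2, 246.8]))
 tri [ 0.4672 -0.1212  0.0894]
round top (array([0.463 , 0.1415]), 101.7, array([30., 31.]), np.int32(141), array([261.3, 252. ]))
 tri [0.4637 0.1415 0.0695]
```

```bash
python3 -c "
from workcell import manip
print(manip.hand_in())"
```

```text
the job is handed in; nothing more can be done
None
```

I handed the job in at about 30 s, with the round-tag box home in the pass nest and the bar-tag box home in the reject nest; the hand-in returned no verdict. Both boxes are centred within about 2 mm by the camera. Seating was confirmed by camera and finger height for the round-tag box, and by finger height and contact force only for the bar-tag box, since the arm blocked its overhead view. The robot never reached for the untagged box, the can or the stapler.

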